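# Blunt chisel to the sharpening pot

## Robot

A 6-joint arm with a two-finger parallel gripper is mounted at the origin on the work surface. World frame = base frame: x ahead of the robot, y to its left, z up, the work surface at z = 0. Lengths are in mm, angles in rad, forces in N, time in s.
With the tool pointing down it reaches from about 350 to 875 mm from the base axis. Payload 4.2 kg.
Tool frame: the origin (TCP) lies between the finger pads; the fingertips stand 14 mm ahead of it and the grasp point (between the pads) lies 5 mm behind it; z points along the fingers, y is the line along which they close (so a half turn about z gives the same grasp; the last joint's range is limited). The gripper opens to 85 mm and grips with 20 to 120 N. Pads are 22 mm wide; open, the fingers measure 114 mm over their backs; the gripper's body (76 mm by 85 mm) begins 54 mm behind the grasp point. The pads swing forward as they close: fully open they stand 13 mm farther back than shut.
Start: joints at [-0.966, 0.385, 0.008, 0, -1.194, -0.259], TCP at [211.858, -587.976, 245.312] pointing down, gripper open.
Joint ranges: [-3.14, 3.14], [-1.21, 2.06], [-1.07, 1.41], [-3.16, 2.05], [-2.99, -0.16], [-3.1, 3.1]. Speed limits (rad/s): [2.79, 2.79, 3.14, 3.14, 3.14, 3.14].

## Interface

Orientations are given as a unit quaternion [x, y, z, w].
In Python, from bench import * gives the robot as it stands.
- The arm moves only by the tool carry_out, never from a script. Its argument "motion" is a list of rows, each a list of 7 numbers: the turn, a rotation vector about the tool's x, y, z in rad, then the shift along the tool's x, y, z in mm, then the opening, from -1 (shut) to 1 (fully open), so that 0 is half open. A call has 1 to 5 rows; each row is the pose to reach, as a shift and turn from the pose commanded when the call began, along the tool's axes at that moment; what a row does not reach only later rows make up. A row lasts 1/8 s, in which the tool goes at most 62.5 mm and 10.7 degrees, less where a joint would pass 70% of its speed; a pose out of reach is approached as far as the arm can. A call with a gripper value outside its range is refused whole. The fingers move at their own pace and stop on an object; the grip force is fixed at half the most. Time passes only in rows, so rows that repeat a pose let the fingers close. It gives the time, the measured TCP pose, the force, the opening and the grip force at its end, in the units of the state.
- read_state(): the state, without advancing time (a new reading comes with each control period).
- get_image(name): name is "side" or "top" or "wrist"; returns a dict with "color" (384x512x3 uint8, blue, green, red), "mtx" (3x3 intrinsics, pixels), "k1" (the pictures are not rectified: a ray, as slopes to the right and down, at radius r is drawn at 1 + k1 r^2 times it, then the intrinsics apply), "position" and "orientation" of the camera in the world. Camera axes: x right, y down, z forward; pixel columns grow to the right and rows downward; lengths in mm; the calibration is good to about 2 mm. A picture is of the moment at which its call begins. There is no depth.
- job_done(): hands the job in; it is judged then, once.
The state is a dict: "clock": time; "joints": joint angles; "joint_vel": joint speeds; "joint_efforts": joint torques, N m; "position": TCP position; "ee_rot": TCP orientation; "contact_force": force on the tool from outside, world axes, zero at the start; "wrist_torque": the same for the moment, N m; "gripper_width": finger opening in mm; "grasp_force": force on a finger pad.
Only numpy, scipy, OpenCV 4.12 (cv2) and the standard library are available. Lean on these libraries where they do the work, as an engineer would, in place of code of your own. Each camera call takes 0.05 s, during which the arm holds its last target. There are 200 camera calls.

## Task

The fossil chisel with the orange grip is blunt. Pull it up out of the tool block and stand it in the white pot for sharpening, point down, lowering it to the bottom of the pot before you let go. Leave the blue and green chisels in the block and keep the pot upright.

Things in the scene. Friction and masses are not known exactly. Their poses are not given: they have to be found in the camera images.
- chisel_orange: point chisel, 160 mm long, 0.13 kg. Origin at its tip (lower end), z axis along it towards the head; round, so yaw means nothing. Steel shank 12 mm thick from 0 to 85 mm (8 mm at the tip), orange plastic grip 22 mm thick from 85 to 150 mm, steel head 14 mm thick to 160 mm. It stands loosely, tip down, in a 15 mm wide, 48 mm deep hole of the tool block, its tip 12 mm above the table
- chisel_blue: chisel like the orange one (same size and axes) but with a blue grip: it stays in the tool block. The block is fixed, dark wood, 60 x 220 mm and 60 mm high, turned up to 25 degrees; its three holes, one chisel in each, lie in a straight row along its length, 80 mm apart. Which chisel stands in which hole varies
- chisel_green: chisel like the orange one (same size and axes) but with a green grip, in the same tool block: it stays there
- pot_white: white stoneware pot, loose, 0.7 kg, on the table: 56 mm outer diameter, 90 mm high, wall 5 mm, mouth 46 mm wide, bottom 6 mm thick. Origin at the centre of its underside, z up. A blue pot of the same shape (not listed) stands nearby; the two may swap places. A chisel let go in the pot leans on its rim by some 23 degrees

How it is judged:
By the outcome, as a careful person would: the job done as asked, in the order asked, and still so for the second after the job is handed in, with the robot touching nothing.
It also fails if it takes over 45 s, if anything falls off the work surface, if the arm or the gripper's body presses on something with over 40 N, if the wrist force passes 120 N, or if a joint passes its speed limit or range.

## Working session

There is one attempt and no reset: what is moved stays moved. The work goes in short steps, Python scripts to look and compute and a tool call to move; the robot and the scene stay as the last step left them, time stands still between calls to the robot, and variables do not carry over. Pictures are saved under pics/ and viewed, at most 10 in all, crops included, and the job is handed in when it is done.

Besides the shell and the picture viewer there is one more tool, called after "Emit:" as a command line: name --pt "numbers of a row" for each row, then --argument value for the rest. carry_out: Moves the arm, as the interface text tells. Its arguments: {"type":"object","properties":{"motion":{"type":"array"}},"required":["motion"]}

```bash
mkdir -p pics; cat > h.py <<'E'
from bench import *
import numpy as np, cv2
from scipy.spatial.transform import Rotation as R
def snap(n,f):
    g=get_image(n); cv2.imwrite('pics/'+f+'.png',g['color']); 
    import pickle; pickle.dump(g,open('pics/'+f+'.pkl','wb')); return g
def load(f):
    import pickle; return pickle.load(open('pics/'+f+'.pkl','rb'))
def ray(g,u,v):
    p=cv2.undistortPoints(np.array([[[u,v]]],float),np.array(g['mtx']),np.array([g['k1'],0,0,0,0.]))[0,0]
    return np.array(g['position']),R.from_quat(g['orientation']).apply([p[0],p[1],1])
def onz(g,u,v,z):
    o,d=ray(g,u,v); return o+d*(z-o[2])/d[2]
def proj(g,P):
    c=R.from_quat(g['orientation']).inv().apply(np.array(P)-g['position']); 
    return cv2.projectPoints(c.reshape(1,1,3),np.zeros(3),np.zeros(3),np.array(g['mtx']),np.array([g['k1'],0,0,0,0.]))[0][0,0]
E
python3 - <<'E'
from h import *
a=snap('top','top0');b=snap('side','side0')
for g in(a,b): print(g['position'],g['orientation'],g['mtx'],g['k1'])
cv2.imwrite('pics/both.png',cv2.resize(np.vstack([a['color'],b['color']]),None,fx=.78,fy=.78))
s=read_state();print(s)
E
```

```text
[452.36273584 -23.75818108 867.62930102] [-0.6979424   0.71283394 -0.05283164  0.04419274] [[462.78990491   0.         260.65980038]
 [  0.         462.78990491 191.47352799]
 [  0.           0.           1.        ]] -0.13754236858522914
[157.11244366 537.60353514 663.58663032] [-0.25604246  0.87289548 -0.39575145  0.12600213] [[410.00643461   0.         247.75368244]
 [  0.         410.00643461 192.80323069]
 [  0.           0.           1.        ]] 0.008918101272295035
{'clock': 0.1, 'joints': array([-9.66409442e-01,  3.85476479e-01,  6.79604562e-03, -4.38091251e-04,
       -1.19406123e+00, -2.58635130e-01]), 'joint_vel': array([-0.00085753, -0.0021037 ,  0.00224072,  0.00100061,  0.00113593,
        0.00110186]), 'joint_efforts': array([-2.42952001e-04, -3.93320024e+01,  1.88929117e+01,  4.19798613e+00,
       -2.56772662e-03, -3.68988140e-08]), 'position': array([ 211.68453568, -587.53130077,  244.34557246]), 'ee_rot': array([-1.71936403e-01,  9.85107550e-01,  9.68666094e-04, -2.21870761e-04]), 'contact_force': array([ 0.13604351,  0.56352678, -0.21391798]), 'wrist_torque': array([-0.01884327, -0.00427872, -0.0570652 ]), 'grasp_force': 0.0, 'gripper_width': 85.57005654863487}
```

View pics/both.png

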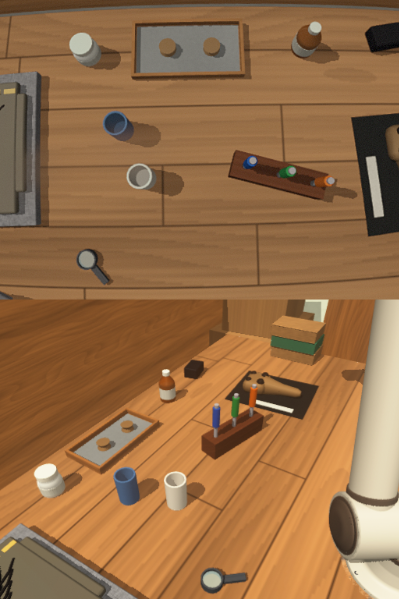

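The top view is upper, the side view lower. In the top view the orange chisel is in the right-hand hole (~(424,231) at full scale) and the white pot is at ~(178,226). I'll enlarge both.

```bash
python3 - <<'E'
from h import *
a=load('top0')['color'];b=load('side0')['color']
c1=cv2.resize(a[185:265,290:440],None,fx=4,fy=4,interpolation=2)
c2=cv2.resize(a[195:265,140:215],None,fx=4,fy=4,interpolation=2)
c3=cv2.resize(b[100:210,250:350],None,fx=2.5,fy=2.5,interpolation=2)
c4=cv2.resize(b[210:280,190:260],None,fx=4,fy=4,interpolation=2)
im=np.zeros((600,800,3),np.uint8)
im[:320,:600]=c1; im[320:600,:300]=c2; im[320:595,300:550]=c3; im[320:600,510:790]=c4
cv2.imwrite('pics/crop.png',im)
E
```

```text
(no output)
```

View pics/crop.png

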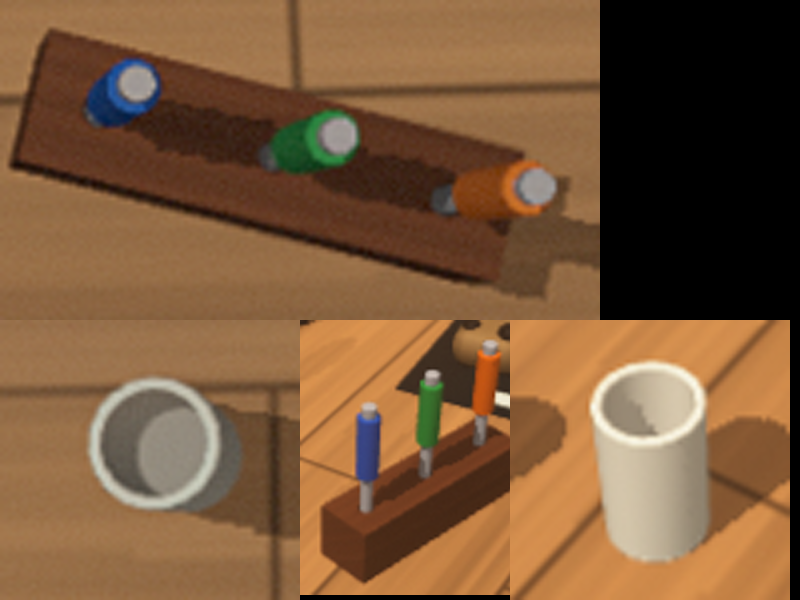

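Crops: the orange head is at top-view (424,231.5) and side-view (325.6,109.6). The white rim centre is at top-view (178.8,225.8) and side-view (224.8,230.8).

```bash
python3 - <<'E'
from h import *
a=load('top0');b=load('side0')
def tri(p,q):
    o1,d1=ray(a,*p);o2,d2=ray(b,*q)
    t=np.linalg.lstsq(np.c_[d1,-d2],o2-o1,rcond=None)[0]
    return o1+d1*t[0],o2+d2*t[1]
for c,p in dict(blue=(137,83),green=(339,135),orange=(536,186)).items():
    print(c,onz(a,290+p[0]/4-.4,185+p[1]/4-.4,172).round(1))
bl=np.array([onz(a,290+x/4-.4,185+y/4-.4,60) for x,y in [(50,30),(12,165),(500,282),(522,152)]]);print(bl.round(1),bl.mean(0))
print('side',[onz(b,250+(x-300)/2.5-.3,100+(y-320)/2.5-.3,172).round(1) for x,y in[(369,408),(432,374),(490,346)]])
print('pot',onz(a,178.4,225.4,90),onz(b,224.4,230.4,90))
print('shank at z60',[onz(a,290+x/4-.4,185+y/4-.4,64).round(1) for x,y in[(93,116),(267,158),(440,202)]])
print(read_state()['position'])
E
```

```text
blue [ 525.2 -128.7  172. ]
green [ 503.6 -205.5  172. ]
orange [ 482.  -281.9  172. ]
[[ 561.3 -108.    60. ]
 [ 502.1  -89.4   60. ]
 [ 444.8 -304.4   60. ]
 [ 502.1 -317.9   60. ]] [ 502.55971834 -204.92191428   60.        ]
side [array([ 525. , -128.1,  172. ]), array([ 504.5, -207. ,  172. ]), array([ 481.2, -280.6,  172. ])]
pot [504.85786542 105.36472886  90.        ] [504.83098115 105.96492398  90.        ]
shank at z60 [array([ 522.4, -125.1,   64. ]), array([ 502.2, -201.1,   64. ]), array([ 480.8, -277.7,   64. ])]
[ 211.68453568 -587.53130077  244.34557246]
```

Emit:
carry_out --pt "0 0 -0.12 -45 25 0 1" --pt "0 0 -0.24 -90 50 0 1" --pt "0 0 -0.36 -134 74 0 1" --pt "0 0 -0.48 -179 99 0 1" --pt "0 0 -0.6 -223 123 0 1"

```text
clock: 0.72
position: [380.7, -395.1, 245.0]
ee_rot: [-0.457, 0.889, 0.0, -0.0]
contact_force: [0.7, -0.5, 0.7]
gripper_width: 85.6
grasp_force: 0.0
```

```bash
cat > go.py <<'E'
from h import *
import sys
# target tcp xyz, tool-y heading deg (tool down) -> shift/turn in tool axes from measured pose
x,y,z,h=map(float,sys.argv[1:5])
s=read_state();r=R.from_quat(s['ee_rot'])
h=np.radians(h);Y=np.array([np.cos(h),np.sin(h),0]);Z=np.array([0,0,-1.]);X=np.cross(Y,Z)
T=R.from_matrix(np.c_[X,Y,Z])
print(s['clock'],s['position'].round(1),s['joints'].round(2),s['contact_force'].round(1),s['gripper_width'],s['grasp_force'])
print('turn',(r.inv()*T).as_rotvec().round(3),'shift',r.inv().apply(np.array([x,y,z])-s['position']).round(1))
E
python3 go.py 481.5 -281.5 245 164.3
```

```text
0.725 [ 380.7 -395.1  245. ] [-0.51  0.26 -0.18 -0.   -1.13 -0.11] [ 0.7 -0.5  0.7] 85.6100862936858 0.0
turn [ 0.001  0.    -0.347] shift [-151.1  -15.9   -0. ]
```

Emit:
carry_out --pt "0 0 -0.12 -50 -5 0 1" --pt "0 0 -0.24 -100 -11 0 1" --pt "0 0 -0.35 -151 -16 0 1" --pt "0 0 -0.35 -151 -16 0 1" --pt "0 0 -0.35 -151 -16 0 1"

```text
clock: 1.35
position: [481.0, -283.4, 244.9]
ee_rot: [-0.604, 0.797, 0.0, -0.0]
contact_force: [-0.6, 0.3, 0.3]
gripper_width: 85.6
grasp_force: 0.0
```

```bash
python3 go.py 481.5 -281.5 245 164.3; python3 - <<'E'
from h import *
a=snap('wrist','w1');t=snap('top','t1')
print(proj(a,[481.5,-281.5,172]),proj(a,[481.5,-281.5,60]))
im=np.hstack([a['color'],t['color'][150:,260:]]) if 0 else a['color']
cv2.imwrite('pics/w1.png',im)
E
```

```text
1.35 [ 481.  -283.4  244.9] [-0.24  0.27 -0.16 -0.   -1.14 -0.03] [-0.6  0.3  0.3] 85.62611872952995 0.0
turn [ 0.001  0.    -0.001] shift [-1.9  0.1 -0.1]
[256.79163351 211.061677  ] [256.65744902 167.75125623]
```

View pics/w1.png

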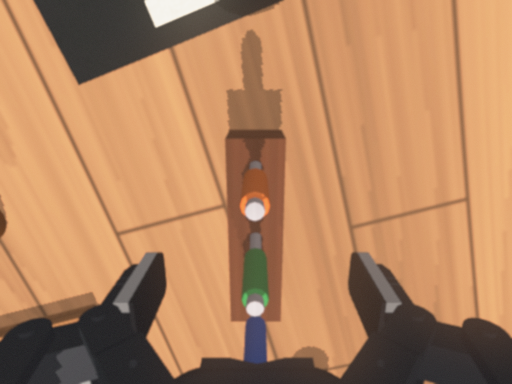

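The head sits at (255,211) in the wrist view, matching the predicted (257,211). The fingers straddle the block crosswise, so I'll descend to the grip and close.

Emit:
carry_out --pt "0 0 0 -2 0 30 1" --pt "0 0 0 -2 0 60 1" --pt "0 0 0 -2 0 90 1" --pt "0 0 0 -2 0 113 1" --pt "0 0 0 -2 0 113 0"

```text
clock: 2.08
position: [479.9, -282.2, 130.7]
ee_rot: [-0.603, 0.798, 0.002, -0.001]
contact_force: [-0.1, -0.5, 0.1]
gripper_width: 69.6
grasp_force: 0.0
```

Emit:
carry_out --pt "0 0 0 0 0 0 -1" --pt "0 0 0 0 0 0 -1" --pt "0 0 0 0 0 0 -1" --pt "0 0 0 0 0 0 -1" --pt "0 0 0 0 0 0 -1"

```text
clock: 2.7
position: [482.6, -282.0, 133.6]
ee_rot: [-0.604, 0.797, -0.001, 0.0]
contact_force: [-1.0, 0.2, 5.8]
gripper_width: 20.6
grasp_force: 58.7
```

Emit:
carry_out --pt "0 0 0 0 0 -15 -1" --pt "0 0 0 0 0 -35 -1" --pt "0 0 0 0 0 -60 -1" --pt "0 0 0 0 0 -90 -1" --pt "0 0 0 0 0 -125 -1"

```text
clock: 3.32
position: [481.0, -281.2, 257.9]
ee_rot: [-0.603, 0.797, 0.001, -0.0]
contact_force: [0.3, -0.4, -1.0]
gripper_width: 20.6
grasp_force: 59.0
```

Emit:
carry_out --pt "0 0 0 0 0 -30 -1" --pt "0 0 0 0 0 -55 -1" --pt "0 0 0 0 0 -65 -1" --pt "0 0 0 0 0 -65 -1"

```text
clock: 3.82
position: [481.6, -281.4, 322.3]
ee_rot: [-0.603, 0.797, 0.0, 0.0]
contact_force: [0.3, 0.4, -1.4]
gripper_width: 20.7
grasp_force: 59.0
```

```bash
python3 go.py 505 105.6 322 164.3; python3 - <<'E'
from h import *
b=snap('side','s2');a=snap('top','t2')
p=read_state()['position']
print(p)
for d in(-115,40):print(proj(b,p+[0,0,d]),proj(a,p+[0,0,d]))
cv2.imwrite('pics/s2c.png',np.hstack([cv2.resize(b['color'][40:200,220:380],None,fx=2.5,fy=2.5),cv2.resize(a['color'][160:320,340:500],None,fx=2.5,fy=2.5)]))
E
```

```text
3.825 [ 481.6 -281.4  322.3] [-0.24  0.22 -0.03 -0.   -1.32 -0.04] [ 0.3  0.4 -1.4] 20.691144602618852 59.01115000247955
turn [-0.     0.001 -0.001] shift [-378.8   82.7    0.5]
[ 481.24193861 -281.26094194  320.90637898]
[327.37850501  96.96062681] [431.39463976 230.35873291]
[335.69997128  28.67379076] [481.22261379 222.73940077]
```

View pics/s2c.png

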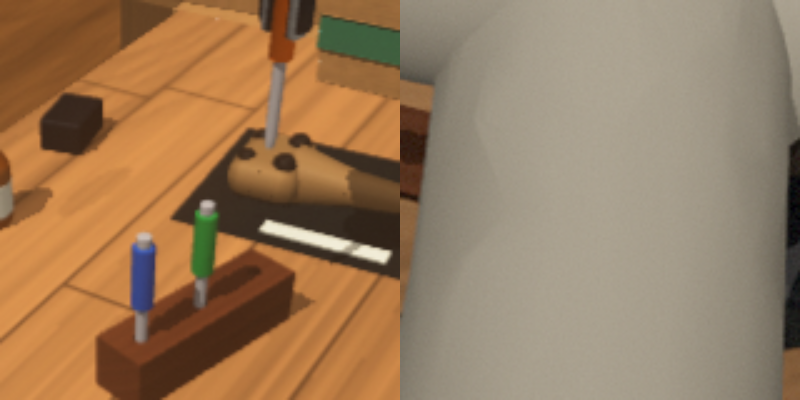

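The orange chisel hangs straight, with its tip at side-view (328,99), about 118–120 mm below the TCP. Blue and green are still in the block. Next I'll carry it over to the pot.

Emit:
carry_out --pt "0 0 0 -25 5 0 -1" --pt "0 0 0 -65 14 0 -1" --pt "0 0 0 -110 24 0 -1" --pt "0 0 0 -155 34 0 -1" --pt "0 0 0 -200 44 0 -1"

```text
clock: 4.55
position: [493.1, -75.8, 321.0]
ee_rot: [-0.603, 0.797, 0.001, -0.001]
contact_force: [0.7, -0.9, -1.0]
gripper_width: 21.0
grasp_force: 59.0
```

Emit:
carry_out --pt "0 0 0 -45 10 0 -1" --pt "0 0 0 -90 20 0 -1" --pt "0 0 0 -135 30 0 -1" --pt "0 0 0 -165 36 0 -1" --pt "0 0 0 -179 39 0 -1"

```text
clock: 5.18
position: [504.4, 107.0, 320.9]
ee_rot: [-0.604, 0.797, 0.0, -0.001]
contact_force: [-0.2, -0.6, -1.2]
gripper_width: 20.7
grasp_force: 59.0
```

Emit:
carry_out --pt "0 0 0 0 0 30 -1" --pt "0 0 0 0 0 60 -1" --pt "0 0 0 0 0 75 -1" --pt "0 0 0 0 0 75 -1"

```text
clock: 5.68
position: [504.5, 105.0, 246.3]
ee_rot: [-0.603, 0.798, 0.0, -0.001]
contact_force: [0.6, 1.0, -0.8]
gripper_width: 20.7
grasp_force: 59.1
```

```bash
python3 go.py 505 105.6 247 164.3; python3 - <<'E'
from h import *
b=snap('side','s3');a=snap('wrist','w3')
p=read_state()['position']
print(p,proj(b,p+[0,0,-118]),proj(b,[505,105.6,90]),proj(a,[505,105.6,90]),proj(a,p+[0,0,-118]))
cv2.imwrite('pics/s3c.png',np.hstack([cv2.resize(b['color'][120:290,130:300],(400,400)),cv2.resize(a['color'][150:350,156:356],(400,400))]))
E
```

```text
5.675 [504.5 105.  246.3] [ 0.52  0.2  -0.25  0.   -1.12 -0.8 ] [ 0.6  1.  -0.8] 20.72849821802115 59.09002482891083
turn [ 0.002 -0.002 -0.002] shift [-0.7 -0.3 -0.7]
[505.5729003  105.57558062 248.26716095] [223.0243978 215.1530428] [224.43883819 230.25061346] [257.21737822 173.77013459] [256.57333341 187.86092803]
```

View pics/s3c.png

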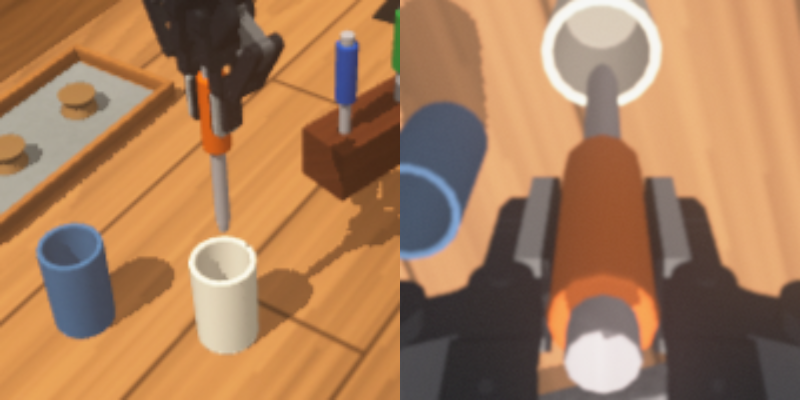

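The tip, at side-view (225,217), is centred over the white mouth at side-view (224,230), and the wrist view agrees. Now to lower it.

Emit:
carry_out --pt "0 0 0 -5 0 25 -1" --pt "0 0 0 -5 0 50 -1" --pt "0 0 0 -5 0 75 -1" --pt "0 0 0 -5 0 95 -1" --pt "0 0 0 -5 0 105 -1"

```text
clock: 6.4
position: [506.7, 110.6, 142.5]
ee_rot: [-0.604, 0.797, -0.0, 0.0]
contact_force: [0.1, 0.0, -0.5]
gripper_width: 20.5
grasp_force: 59.1
```

Emit:
carry_out --pt "0 0 0 0 0 4 -1" --pt "0 0 0 0 0 8 -1" --pt "0 0 0 0 0 11 -1" --pt "0 0 0 0 0 11 -1"

```text
clock: 6.9
position: [506.3, 110.5, 131.4]
ee_rot: [-0.604, 0.797, -0.0, 0.0]
contact_force: [0.6, -0.4, -0.9]
gripper_width: 20.3
grasp_force: 59.1
```

Emit:
carry_out --pt "0 0 0 0 0 2 -1" --pt "0 0 0 0 0 3 -1" --pt "0 0 0 0 0 3 -1"

```text
clock: 7.28
position: [506.2, 110.5, 128.2]
ee_rot: [-0.604, 0.797, 0.0, -0.0]
contact_force: [-0.0, 0.1, -1.1]
gripper_width: 20.7
grasp_force: 59.1
```

Emit:
carry_out --pt "0 0 0 0 0 1 -1" --pt "0 0 0 0 0 2 -1" --pt "0 0 0 0 0 2 -1"

```text
clock: 7.65
position: [506.7, 110.6, 127.6]
ee_rot: [-0.604, 0.797, -0.0, 0.001]
contact_force: [-2.3, -0.6, 5.6]
gripper_width: 20.7
grasp_force: 60.0
```

The tip is on the bottom (about 6 N). I'll tilt about the tip a little so the chisel settles in a known direction, then release slowly.

Emit:
carry_out --pt "0 -0.06 0 7.2 0 -0.3 -1" --pt "0 -0.12 0 14.4 0 0.3 -1" --pt "0 -0.17 0 20.3 0 1 -1" --pt "0 -0.17 0 20.3 0 1 -1"

```text
clock: 8.15
position: [501.0, 90.4, 126.1]
ee_rot: [-0.601, 0.795, 0.051, 0.068]
contact_force: [-1.9, 0.5, 4.3]
gripper_width: 20.3
grasp_force: 59.5
```

Emit:
carry_out --pt "0 0 0 0 0 0 -0.4" --pt "0 0 0 0 0 0 -0.2" --pt "0 0 0 0 0 0 0" --pt "0 0 0 0 0 0 0.5" --pt "0 0 0 0 0 0 1"

```text
clock: 8.78
position: [500.7, 91.0, 125.2]
ee_rot: [-0.601, 0.794, 0.051, 0.068]
contact_force: [0.1, -0.3, 0.5]
gripper_width: 77.1
grasp_force: 0.0
```

Emit:
carry_out --pt "0 0 0 0 0 0 1" --pt "0 0 0 0 0 0 1" --pt "0 0 0 0 0 0 1" --pt "0 0 0 0 0 0 1"

```text
clock: 9.28
position: [500.7, 90.9, 125.3]
ee_rot: [-0.601, 0.794, 0.051, 0.068]
contact_force: [-0.4, 0.3, 0.4]
gripper_width: 85.7
grasp_force: 0.0
```

```bash
python3 - <<'E'
from h import *
b=snap('side','s4');a=snap('wrist','w4')
s=read_state();print(s['position'],s['contact_force'],s['gripper_width'])
cv2.imwrite('pics/s4c.png',np.hstack([cv2.resize(b['color'][120:290,130:300],(400,400)),cv2.resize(a['color'][:384,64:448],(400,400))]))
E
```

```text
[500.72506037  90.89239632 125.32008301] [-0.56450793  1.17744438 -0.17086608] 85.61643619988808
```

View pics/s4c.png

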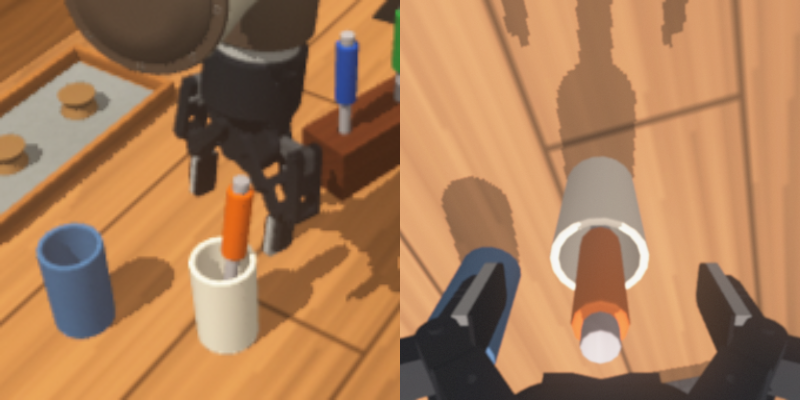

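The chisel stands point down in the upright white pot, leaning on the rim and clear of both fingers. I'll retreat along the tool axis.

Emit:
carry_out --pt "0 0 0 0 0 -20 1" --pt "0 0 0 0 0 -50 1" --pt "0 0 0 0 0 -90 1" --pt "0 0 0 0 0 -130 1" --pt "0 0 0 0 0 -150 1"

```text
clock: 10.0
position: [494.4, 66.3, 275.8]
ee_rot: [-0.601, 0.794, 0.05, 0.07]
contact_force: [-0.6, 0.2, -1.4]
gripper_width: 85.8
grasp_force: 0.0
```

Emit:
carry_out --pt "0 0 0 0 0 0 1" --pt "0 0 0 0 0 0 1" --pt "0 0 0 0 0 0 1" --pt "0 0 0 0 0 0 1" --pt "0 0 0 0 0 0 1"

```text
clock: 10.62
position: [493.7, 66.5, 272.7]
ee_rot: [-0.601, 0.794, 0.051, 0.067]
contact_force: [-0.7, -0.9, 0.9]
gripper_width: 85.4
grasp_force: 0.0
```

```bash
python3 - <<'E'
from h import *
b=snap('side','s5')
s=read_state();print(s['position'],s['contact_force'])
E
```

```text
[493.79579695  66.54101379 272.8087005 ] [-0.15982342  0.21735961  0.30702674]
```

View pics/s5.png

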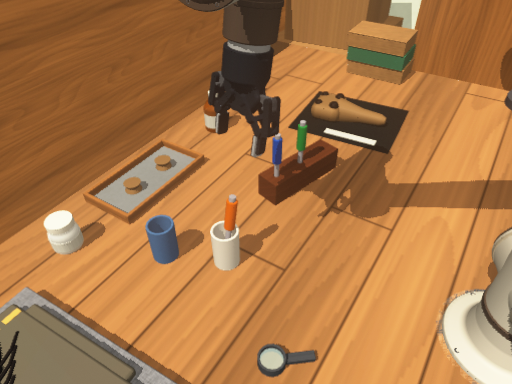

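The orange chisel stands in the upright white pot at (226,240). Blue and green are still in the block, and the gripper is clear.

```bash
python3 -c "
from bench import *
print(job_done())"
```

```text
the job is handed in; nothing more can be done
None
```

The orange chisel is standing point down in the white pot, lowered to the bottom before release; the pot is upright, blue and green are still in the block, and the job was handed in at about 11 s.

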